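# Release the egg turner left switched on

### The arm

A 7-joint arm with a two-finger parallel gripper is mounted at the origin on the work surface. World frame = base frame: x ahead of the robot, y to its left, z up, the work surface at z = 0. Lengths are in m, angles in rad, forces in N, time in s.
With the tool pointing down it reaches from about 0.375 to 0.925 m from the base axis. Payload 3.1 kg.
Tool frame: the origin (TCP) lies between the finger pads; the fingertips stand 19 mm ahead of it and the grasp point (between the pads) is the TCP; z points along the fingers, y is the line along which they close (so a half turn about z gives the same grasp; the last joint's range is limited). The gripper opens to 85 mm and grips with 20 to 120 N. Pads are 22 mm wide; open, the fingers measure 114 mm over their backs; the gripper's body (76 mm by 85 mm) begins 54 mm behind the grasp point. The pads swing forward as they close: fully open they stand 13 mm farther back than shut.
Start: joints at [-1.245, 0.383, 0.044, 1.598, -0.018, 1.161, -0.05], TCP at [0.267, 0.593, 0.25] pointing down, gripper open.
Joint ranges: [-2.61, 2.61], [-0.41, 2.15], [-1.48, 1.57], [0, 2.5], [-1.57, 4.71], [0.05, 1.97], [-2.85, 2.85]. Speed limits (rad/s): [2.79, 2.79, 3.14, 3.14, 3.14, 3.14, 3.14].

### API

Orientations are given as a unit quaternion [x, y, z, w].
In Python, from bench import move_ptp, movel, move_j, move_gripper, pause, inverse_kinematics, read_camera, camera_params, MotionError, sign_off, look_for, tip_of, read_time_s, read_qpos, read_joint_vel, read_effort, read_eef_pos, read_tcp_rot, read_ft_force, read_ft_torque, read_finger_gap, read_grasp_force gives the robot as it stands. Calls block until the motion is done:
- move_ptp(position, orientation): joint-space move of the TCP to a pose.
- movel(position, orientation=None, speed=0.15): straight line of the TCP; orientation=None keeps the orientation; speed is the mean speed in m/s.
- move_j(angles): joint-space move.
- move_gripper(opening, effort=None): finger opening in m; effort is the grip in N (None keeps the last); returns when the fingers have stopped.
- pause(seconds).
- inverse_kinematics(position, orientation): joint angles nearest the present ones, or None.
- read_camera(name): name is "side" or "top"; returns the picture (420x560x3 uint8, red, green, blue); there is no depth.
- camera_params(name): a dict with "K" (3x3 intrinsics, pixels), "camera_from_world" (4x4, takes a point from world to camera coordinates). Camera axes: x right, y down, z forward; pixel columns grow to the right and rows downward; lengths in m; the calibration is good to about 2 mm. A picture is of the moment at which its call begins. camera_params takes no time and is no camera call.
A pose or a line that the arm cannot do raises MotionError and nothing moves.
- sign_off(): hands the job in; it is judged then, once.
Trained networks look in the newest picture that a camera, given by its name, has taken for a name from the list of things; names that differ only in an ending like _2 or _b are one class to them, and where a whole thing is asked for, a point or a joint stands for the part that bears it (a point fixed in the world has none). Each returns a list of dicts, best first, with "confidence" (0 to 1); they miss things now and then, are a little off and sometimes report something else, mostly with a low value. They report only what shows in the picture. A call takes as long as a camera call.
- look_for(camera, name): "at" ([column, row] in pixels, amid what is visible of it).
- tip_of(camera, name): "at" ([column, row] in pixels: a listed point, or the origin of a listed thing).
Readings, each from a call of its own:
- read_time_s(): time.
- read_qpos(): joint angles.
- read_joint_vel(): joint speeds.
- read_effort(): joint torques, N m.
- read_eef_pos(): TCP position.
- read_tcp_rot(): TCP orientation.
- read_ft_force(): force on the tool from outside, world axes, zero at the start.
- read_ft_torque(): the same for the moment, N m.
- read_finger_gap(): finger opening in m.
- read_grasp_force(): force on a finger pad.
Only numpy, scipy, OpenCV 4.12 (cv2) and the standard library are available. Lean on these libraries where they do the work, as an engineer would, in place of code of your own. Each camera call takes 0.05 s, during which the arm holds its last target. There are 200 camera calls.

### The job

One of the four identical latching keys on the egg-turner control box has been left latched down. With the fingertip, go along the row from the left-hand end (as seen from the robot) and tap each of the four keys lightly to feel which one no longer springs; then press that key right down and let it go, so that it comes up level with the rest. Do not press any of the other three far enough to switch it on, and leave everything else on the bench as it lies.

Things in the scene. Friction and masses are not known exactly. Their poses are not given: they have to be found in the camera images.
- control_box: grey control box fixed to the bench, 180 mm deep (x) by 250 mm wide (y), z up, front (-x) towards the robot; origin at the centre of its underside. Flat key deck 48 mm above the bench, x -90 to +30 mm, with a 6 mm high pencil trough at its front (x -89 to -64); raised back, x +30 to +90 mm, 76 mm high. Four identical white keys stand on the deck in a row along y.
- key1_place (a point): place of key 1, the leftmost (+y end of the box): a point fixed on the box, at the centre of the key's top face as it is when the key is up, 62 mm above the bench. Each key is a cap 44 mm long (box x), 26 mm wide (box y), standing 14 mm above the deck when up; 48 mm from key to key. Keys go straight down, 10 mm at most. Any of the four may be the latched one.
- key2_place (a point): same point for key 2. An up key starts to give at about 2 N, then 0.6 N for each mm, and springs back by itself when let go; pressed more than 6 mm (about 5.5 N) it switches on, which is wrong. A tap of 1 to 3 N is light enough.
- key3_place (a point): same point for key 3. The latched key stands 4 mm lower than an up one and does not give below about 4.5 N; pressed on, its catch trips about 7 mm below the up height (6 to 8 N). Press it to its stop, 10 mm below the up height (about 9 N to get there, so press with 12 to 15 N), and lift off: it springs up level with the others.
- key4_place (a point): same point for key 4, the rightmost (-y end of the box). The keys' own travel is not reported and has to be felt. In the rules, key_1 to key_4 are these travels (m, 0 when up, growing downwards) and key_1_c0 to key_4_c0 the key caps.
- catch (a joint): small steel catch (catch_c0) sliding inside the box, out of sight, under whichever key is latched: 0.006 m while it holds that key down, below 0.003 m once the press has tripped it; it then stays out of the way.
- pencil: pencil, 150 mm long, 8 mm thick, lying in the trough along the front edge of the box; origin under its middle
- tape_roll: roll of tape, 54 mm across, 18 mm high, lying flat on the raised back of the box; origin at the centre of its underside
- torch: black egg-candling torch, 178 mm long, 34 mm thick, lying to the left of the box; origin under its middle
- calculator: black desk calculator, 150 x 100 x 25 mm, lying to the right of the box; origin at the centre of its underside
- ruler: metal ruler, 215 x 28 x 4 mm, lying on the bench in front of the box; origin at the centre of its underside
- pen_mug: white mug with pens, 80 mm across, 135 mm high, standing at the right; origin at the centre of its underside

How it is judged:
On the way, in this order (a step that is already met when the one before it is completed fails the run):
1. key 1 from the left is tapped, the latched key being still down (contact force between the fingers and key_1_c0 above 0.3 N and value of joint catch above 0.0045 m), for 0.02 s.
2. key 2 from the left is tapped, the latched key being still down (contact force between the fingers and key_2_c0 above 0.3 N and value of joint catch above 0.0045 m), for 0.02 s.
3. key 3 from the left is tapped, the latched key being still down (contact force between the fingers and key_3_c0 above 0.3 N and value of joint catch above 0.0045 m), for 0.02 s.
4. key 4 from the left is tapped, the latched key being still down (contact force between the fingers and key_4_c0 above 0.3 N and value of joint catch above 0.0045 m), for 0.02 s.
5. the latched key is pressed home and its catch trips (value of joint catch below 0.003 m), for 0.05 s.
At the end, for the whole second after the job is handed in: The catch is tripped, all four keys stand up level (each within 1 mm of its up height), and everything loose lies within 15 mm of where it was (value of joint catch below 0.003 m and value of joint each of key_1, key_2, key_3, key_4 below 0.001 m and distance of each of pencil, tape_roll, torch, calculator, ruler, pen_mug from where it was at the start of the episode below 0.015 m); the robot touches nothing.
It fails at once if a key that was not the latched one is pressed more than 6 mm and so switched on ((value of joint key_1 above 0.006 m and horizontal distance between key_1_c0 and catch_c0 above 0.03 m) or (value of joint key_2 above 0.006 m and horizontal distance between key_2_c0 and catch_c0 above 0.03 m) or (value of joint key_3 above 0.006 m and horizontal distance between key_3_c0 and catch_c0 above 0.03 m) or (value of joint key_4 above 0.006 m and horizontal distance between key_4_c0 and catch_c0 above 0.03 m)).
It fails at once if something lying about on the bench is shifted by more than 15 mm or lifted (distance of any of pencil, tape_roll, torch, calculator, ruler, pen_mug from where it was at the start of the episode above 0.015 m).
It also fails if it takes over 48 s, if anything falls off the work surface, if the arm or the gripper's body presses on something with over 40 N, if the wrist force passes 120 N, or if a joint passes its speed limit or range.

## Working session

There is one attempt and no reset: what is moved stays moved. The work goes in short steps, each a Python script; the robot and the scene stay as the last script left them, time stands still between calls to the robot, and variables do not carry over. Pictures are saved under pics/ and viewed, at most 10 in all, crops included, and the job is handed in when it is done.

```bash
mkdir -p pics; ls
python3 - <<'E'
from bench import *
import cv2,numpy as np
for c in("top","side"):
    im=read_camera(c); cv2.imwrite(f"pics/{c}0.png",im[:,:,::-1])
    p=camera_params(c); print(c,np.round(p["K"],1).tolist(),np.round(p["camera_from_world"],4).tolist())
    for n in["key1_place","key2_place","key3_place","key4_place","control_box","pencil","tape_roll","pen_mug"]:
        print(n,[(np.round(d["at"],1).tolist(),round(d["confidence"],2)) for d in tip_of(c,n)[:3]])
print(read_time_s(),read_eef_pos(),read_tcp_rot(),read_ft_force())
E
```

```text
pics
top [[384.1, 0.0, 283.5], [0.0, 384.1, 210.5], [0.0, 0.0, 1.0]] [[0.0126, -0.9994, 0.031, -0.1055], [-0.9898, -0.0168, -0.1412, 0.5016], [0.1417, -0.0289, -0.9895, 0.8111], [0.0, 0.0, 0.0, 1.0]]
key1_place [([196.5, 210.8], 0.59)]
key2_place [([220.2, 208.0], 0.76)]
key3_place [([243.5, 208.0], 0.75)]
key4_place [([264.2, 208.4], 0.8)]
control_box [([229.5, 205.7], 0.81), ([230.5, 258.9], 0.44)]
pencil [([222.3, 234.9], 0.69), ([216.5, 206.2], 0.61)]
tape_roll [([215.9, 169.3], 0.74)]
pen_mug [([412.8, 190.7], 0.74)]
side [[544.1, 0.0, 273.6], [0.0, 544.1, 211.7], [0.0, 0.0, 1.0]] [[0.9492, -0.3138, 0.0223, -0.5159], [-0.157, -0.5339, -0.8309, 0.0907], [0.2727, 0.7852, -0.556, 1.108], [0.0, 0.0, 0.0, 1.0]]
key1_place [([243.3, 178.1], 0.63)]
key2_place [([251.1, 185.6], 0.77)]
key3_place [([257.6, 197.2], 0.84), ([227.0, 198.0], 0.3)]
key4_place [([261.8, 207.5], 0.68), ([359.2, 340.0], 0.46)]
control_box [([262.8, 209.0], 0.7)]
pencil [([225.2, 199.5], 0.59)]
tape_roll [([288.8, 171.5], 0.64)]
pen_mug [([358.6, 341.0], 0.84), ([242.2, 175.8], 0.66)]
0.9 [0.26728409 0.59251677 0.25031606] [2.10279720e-01 9.77641263e-01 2.43933955e-05 1.05431712e-05] [ 0.07821251  1.11148483 -0.06592704]
```

View pics/top0.png

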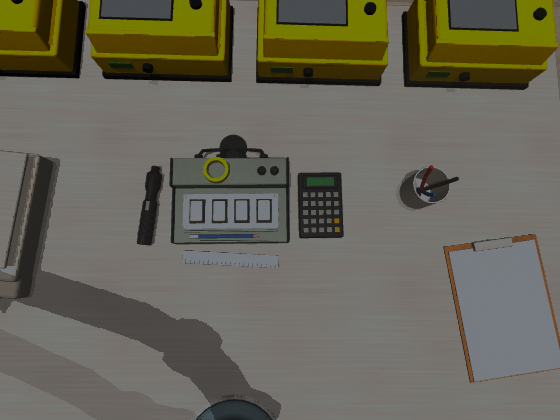

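View pics/side0.png

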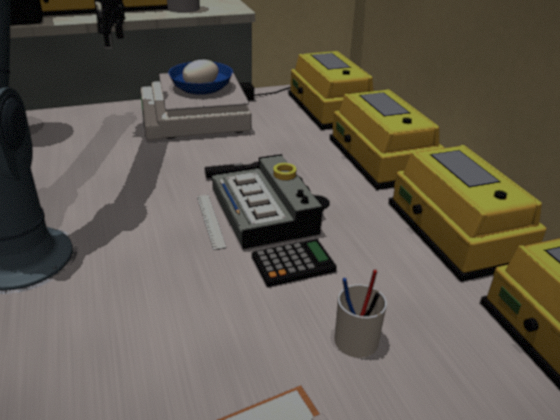

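```bash
cat > h.py <<'E'
from bench import *
import cv2,numpy as np
from scipy.optimize import least_squares
def proj(c,X):
    p=camera_params(c);T=p["camera_from_world"];q=(T[:3,:3]@np.atleast_2d(X).T).T+T[:3,3];u=(p["K"]@q.T).T
    return u[:,:2]/u[:,2:]
E
python3 - <<'E'
from h import *
K={"top":[[196.5,210.8],[220.2,208],[243.5,208],[264.2,208.4]],"side":[[243.3,178.1],[251.1,185.6],[257.6,197.2],[261.8,207.5]]}
def pts(v): # centre of row at box-frame; v=x,y,yaw
    y=np.array([72,24,-24,-72])/1e3; return np.c_[v[0]-np.sin(v[2])*y,v[1]+np.cos(v[2])*y,np.full(4,.062)]
def r(v): return np.concatenate([(proj(c,pts(v))-K[c]).ravel() for c in K])
s=least_squares(r,[.5,.05,0],loss="soft_l1"); print(s.x,np.round(s.fun,1)); print(pts(s.x))
for c in K: print(c,proj(c,pts(s.x)).round(1).tolist())
E
```

```text
[0.50024224 0.01417065 0.04441216] [ 0.9 -0.6 -0.2  1.6 -0.9  1.   0.9  0.   0.6 -2.6 -0.6 -0.  -0.1 -1.
  3.2 -0. ]
[[ 0.49704562  0.08609966  0.062     ]
 [ 0.4991767   0.03814699  0.062     ]
 [ 0.50130778 -0.00980568  0.062     ]
 [ 0.50343887 -0.05775835  0.062     ]]
top [[197.4, 210.2], [220.0, 209.6], [242.6, 209.0], [265.1, 208.4]]
side [[243.9, 175.5], [250.5, 185.6], [257.5, 196.2], [265.0, 207.5]]
```

The top view shows the box at about (172–289, 157–243), with the white keys at columns 197, 220, 242 and 264, row about 210. The pencil lies in front of the keys and the tape roll is on the back. The side view agrees. Next I'll overlay the fitted key outlines to check the fit, and check IK.

Run:
```python
from h import *
v=np.array([.50024,.01417,.0444])
def w(bx,by,z): return [v[0]+np.cos(v[2])*bx-np.sin(v[2])*by, v[1]+np.sin(v[2])*bx+np.cos(v[2])*by, z]
S=5
outs=[]
for c,(x0,y0) in {"top":(165,150),"side":(200,150)}.items():
    im=cv2.imread(f"pics/{c}0.png")[y0:y0+100,x0:x0+(130)]
    im=cv2.convertScaleAbs(cv2.resize(im,None,fx=S,fy=S,interpolation=cv2.INTER_CUBIC),alpha=1.2)[:, :650]
    for y in(.072,.024,-.024,-.072):
        P=proj(c,[w(a,y+b,.062) for a,b in((.022,.013),(.022,-.013),(-.022,-.013),(-.022,.013))])
        cv2.polylines(im,[(((P-[x0,y0]+.5)*S).astype(int))],True,(0,0,255),1)
    outs.append(im)
cv2.imwrite("pics/ov.png",cv2.resize(np.vstack(outs),None,fx=.6,fy=.6) if 0 else cv2.resize(np.vstack(outs),(390,600)))
cv2.imwrite("pics/ovt.png",outs[0]); cv2.imwrite("pics/ovs.png",outs[1])
for s in(1,-1):
    a=(s*np.pi/2+v[2])/2;q=[np.cos(a),np.sin(a),0,0]
    for y in (.072,-.072): 
        j=inverse_kinematics(w(0,y,.1),q); print(s,None if j is None else np.round(j,2))
```

```text
1 [-0.71  0.34  0.52  2.08 -0.24  0.77  0.  ]
1 [-0.62  0.4   0.76  2.08 -0.38  0.8   0.42]
-1 [ 0.76  0.69 -1.24  2.02  0.78  1.02  2.31]
-1 [-1.    0.86  1.37  2.1  -0.99  1.1  -2.22]
```

View pics/ovt.png

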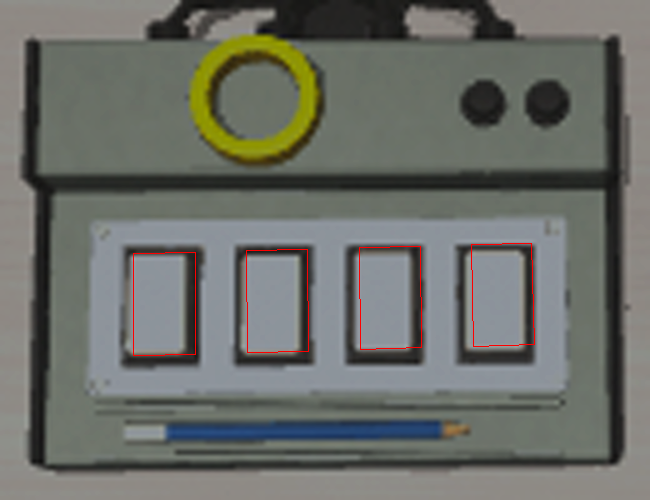

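View pics/ovs.png

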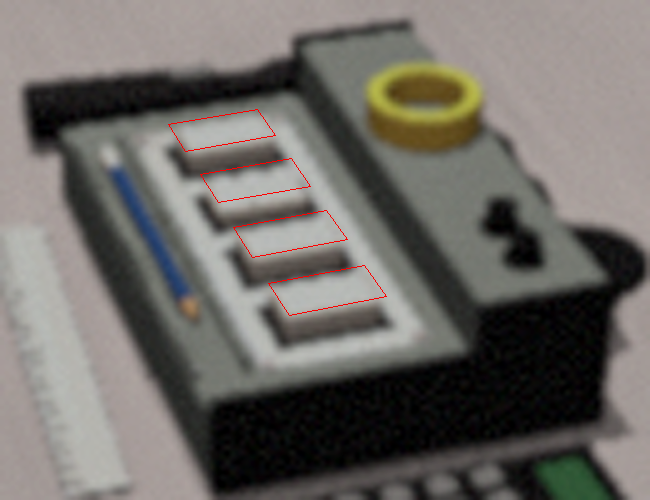

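The outlines match to about 1 px. Key 1 needs roughly +1 mm in y and slightly less yaw, and key 2 looks lower than the others. I'll move over key 1 and tap it.

```bash
cat >> h.py <<'E'
V=np.array([.5000,.0152,.036])
a=(np.pi/2+V[2])/2; Q=[np.cos(a),np.sin(a),0,0]
def key(k,ztip):
    y=.072-.048*(k-1); return [V[0]-np.sin(V[2])*y, V[1]+np.cos(V[2])*y, ztip+.019]
def fz(n=5): return np.mean([read_ft_force()[2] for _ in range(n)])
def tap(k,lo=.0565,thr=1.0):
    movel(key(k,.075),Q,speed=.15); movel(key(k,.0645),Q,speed=.06); pause(.15); b=fz(); z=.0645; L=[]
    while z>lo:
        z-=.0005; movel(key(k,z),Q,speed=.02); pause(.03); f=fz()-b; L.append((round(1e3*(read_eef_pos()[2]-.019),2),round(f,2)))
        if f>thr: break
    pause(.08); f=fz()-b
    movel(key(k,.075),Q,speed=.08)
    print("key",k,"contact",L[-1],"held",round(f,2),"t",read_time_s()); print(L[-6:])
E
python3 - <<'E'
from h import *
move_gripper(0.0); print(read_time_s(),read_finger_gap())
move_ptp(key(1,.14),Q); print(read_time_s(),read_eef_pos())
movel(key(1,.075),Q); print(read_time_s(),[round(fz(1),2) for _ in range(4)])
tap(1)
E
```

```text
1.6667 0.0002132737376244561
3.6917 [0.49768643 0.08923618 0.15920986]
4.275 [np.float64(-0.17), np.float64(-0.17), np.float64(-0.17), np.float64(-0.17)]
key 1 contact (np.float64(61.61), np.float64(2.61)) held 2.16 t 7.1
[(np.float64(64.06), np.float64(0.22)), (np.float64(63.48), np.float64(-0.03)), (np.float64(62.97), np.float64(0.4)), (np.float64(62.48), np.float64(0.72)), (np.float64(62.17), np.float64(0.81)), (np.float64(61.61), np.float64(2.61))]
```

Key 1 gives at about 62 mm, so it is up. On to keys 2, 3 and 4.

Run:
```python
from h import *
for k in(2,3,4): tap(k,thr=1.1)
```

```text
key 2 contact (np.float64(58.24), np.float64(2.39)) held 2.76 t 12.175
[(np.float64(60.48), np.float64(-0.99)), (np.float64(59.99), np.float64(-0.49)), (np.float64(59.48), np.float64(0.08)), (np.float64(59.0), np.float64(-1.54)), (np.float64(58.49), np.float64(-1.35)), (np.float64(58.24), np.float64(2.39))]
key 3 contact (np.float64(61.07), np.float64(1.66)) held 1.71 t 15.5083
[(np.float64(63.49), np.float64(-0.19)), (np.float64(62.97), np.float64(-0.99)), (np.float64(62.5), np.float64(-1.16)), (np.float64(62.19), np.float64(0.53)), (np.float64(61.61), np.float64(1.04)), (np.float64(61.07), np.float64(1.66))]
key 4 contact (np.float64(61.6), np.float64(1.92)) held 1.03 t 18.55
[(np.float64(64.11), np.float64(-0.42)), (np.float64(63.51), np.float64(0.06)), (np.float64(62.95), np.float64(-0.65)), (np.float64(62.47), np.float64(-0.98)), (np.float64(62.16), np.float64(0.95)), (np.float64(61.6), np.float64(1.92))]
```

Key 2 is the latched one: its contact is at 58.2 mm, against about 62 mm for the others. I'll press it home, release it, then tap it again to check its height.

Run:
```python
from h import *
movel(key(2,.080),Q); movel(key(2,.0635),Q,speed=.08); pause(.15); b=fz(); z=.059; L=[]
movel(key(2,z),Q,speed=.04)
while z>.0485:
    z-=.0005; movel(key(2,z),Q,speed=.02); pause(.03); f=fz()-b; L.append((round(1e3*(read_eef_pos()[2]-.019),1),round(f,1)))
    if f>13: break
pause(.2); print(L,"held",fz()-b)
movel(key(2,.075),Q,speed=.08); pause(.3); print(read_time_s())
tap(2,thr=1.3)
movel(key(2,.2),Q,speed=.2); pause(.3)
cv2.imwrite("pics/end.png",cv2.resize(read_camera("side")[150:250,200:330,::-1],None,fx=5,fy=5)); print(read_time_s())
```

```text
[(np.float64(58.6), np.float64(0.0)), (np.float64(58.3), np.float64(2.5)), (np.float64(57.7), np.float64(5.3)), (np.float64(57.1), np.float64(5.0)), (np.float64(56.6), np.float64(5.0)), (np.float64(56.2), np.float64(6.1)), (np.float64(55.7), np.float64(6.3)), (np.float64(55.3), np.float64(6.2)), (np.float64(54.8), np.float64(7.0)), (np.float64(54.3), np.float64(7.4)), (np.float64(53.9), np.float64(7.4)), (np.float64(53.4), np.float64(7.4)), (np.float64(53.0), np.float64(8.6)), (np.float64(52.5), np.float64(8.1)), (np.float64(52.1), np.float64(9.6)), (np.float64(52.1), np.float64(13.1))] held 12.47389333826956
25.5917
key 2 contact (np.float64(61.05), np.float64(2.13)) held 2.75 t 28.7083
[(np.float64(63.52), np.float64(-0.39)), (np.float64(62.99), np.float64(-0.16)), (np.float64(62.48), np.float64(-0.35)), (np.float64(62.18), np.float64(1.28)), (np.float64(61.6), np.float64(1.25)), (np.float64(61.05), np.float64(2.13))]
29.8333
```

View pics/end.png

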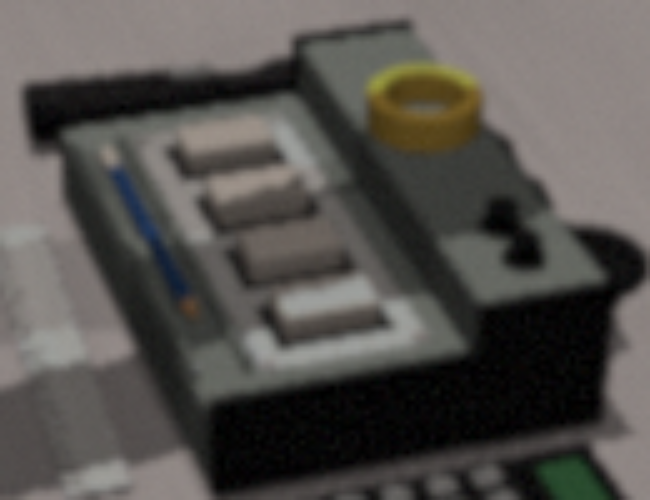

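The picture shows all four keys level, with tops at about rows 120, 170, 225 and 280. The pencil at (150, 230) and the tape at (425, 105) haven't moved, and the arm is clear of the box.

```bash
python3 -c "
from bench import *
print(sign_off())"
```

```text
the job is handed in; nothing more can be done
None
```

Key 2 from the left was the latched one: I tapped all four keys in order, pressed key 2 to its stop (about 13 N) so that it sprang back up level, and handed the job in at about 30 s with nothing else visibly moved; no verdict was returned.

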